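Tug-check the two lids of the dust-tight supply cabinet

TASK

Sanding is about to start, so make sure that both sloping lids of the supply cabinet are really caught. Take the left lid by its knob and give it a firm tug; if it gives, press it down against its seal until the catch snaps and tug again, until it holds; then do the same with the right lid. Leave both lids caught, let go, and do not disturb the things standing on and around the cabinet.

Things in the scene. Friction and masses are not known exactly. Their poses are not given: they have to be found in the camera images.
- cabinet: Plywood cabinet fixed on the bench, 340 wide, 178 deep; origin mid-way along its front edge at bench height, x to its back, y to its left, z up. Two lids, 150 wide, 155 long, sloping 32 degrees down to the front, hinged at the top. A shelf (underside 238, front edge at x = 0) juts out over the knobs, so the hand must come from the front, tilted some 30 degrees, square to the lid.
- knob_left (a point): Left lid's turned wooden knob: this point lies on its axis, 9.5 mm below its top, 24 mm above the lid's face. Head 30 mm across, 22 high, on a 19 mm neck. Its frame is the lid's: z out along the knob (pull direction), x up the slope, y to the cabinet's left. 128 mm from the hinge. Tugged with 10 to 15 N a caught lid moves 6 mm at most; over 25 N may pull it open.
- knob_right (a point): Right lid's turned wooden knob: this point lies on its axis, 9.5 mm below its top, 24 mm above the lid's face. Head 30 mm across, 22 high, on a 19 mm neck. Its frame is the lid's: z out along the knob (pull direction), x up the slope, y to the cabinet's left. An uncaught lid rests on its catch, a few mm proud, and lifts freely; pressed with 8 to 18 N it snaps in, at a depth that differs.
- lid_box: Oak tool box fixed on the bench to the left of the cabinet, its lid standing open, upright, 260 mm high: pass over it or in front of it. 311 x 198 x 96; origin at the middle of its underside.
- screw_jar: Jar of screws with a red cap, 65 across, 85 high, upright on the cabinet's shelf (shelf top 254 mm over the bench); origin at the middle of its foot. Not to be disturbed.
- wax_tin: Flat round tin, 70 across, 29 high, on the cabinet's shelf; origin at the middle of its foot. Not to be disturbed.
- sanding_block: Cork sanding block, 67 x 116 x 30, lying on the bench in front of the cabinet; origin at the middle of its underside. Not to be disturbed.
- tape_measure: Tape measure in a yellow and black case, 36 x 89 x 71, standing on the bench to the right of the cabinet; origin at the middle of its underside. Not to be disturbed.

How it is judged:
By the outcome, as a careful person would: the job done as asked, in the order asked, and still so for the second after the job is handed in, with the robot touching nothing.
It also fails if it takes over 64 s, if anything falls off the work surface, if the arm or the gripper's body presses on something with over 40 N, if the wrist force passes 120 N, or if a joint passes its speed limit or range.

ROBOT

A 6-joint arm with a two-finger parallel gripper is mounted at the origin on a cart in front of the work surface, level with it; the furniture and walls round the work are solid. World frame = base frame: x ahead of the robot, y to its left, z up, the work surface at z = 0. Lengths are in mm, angles in rad, forces in N, time in s.
With the tool pointing down it reaches from about 250 to 800 mm from the base axis. Payload 8.5 kg.
Tool frame: the origin (TCP) lies at the very end of the fingers, on their centre line; the grasp point (between the pads) lies 19 mm behind it; z points along the fingers, y is the line along which they close (so a half turn about z gives the same grasp; the last joint's range is limited). The gripper opens to 85 mm and grips with 20 to 120 N. Pads are 22 mm wide; open, the fingers measure 114 mm over their backs; the gripper's body (76 mm by 85 mm) begins 54 mm behind the grasp point. The pads swing forward as they close: fully open they stand 13 mm farther back than shut.
Start: joints at [-1.212, 0.238, -0.013, 1.319, 0, 1.571], TCP at [184.337, -491.527, 231.276] pointing down, gripper open.
Joint ranges: [-2.66, 2.66], [-1.03, 1.9], [-1.14, 1.46], [-1.82, 2.27], [-1.45, 1.34], [-3.14, 3.14]. Speed limits (rad/s): [2.22, 2.22, 2.79, 3.14, 3.14, 3.14].

INTERFACE

Orientations are given as [roll, pitch, yaw] about the fixed x, y, z axes, in that order (R = Rz(yaw) Ry(pitch) Rx(roll)).
In Python, from bench import ctrl, cams gives the robot as it stands.
- The arm moves only by the tool carry_out, never from a script. Its argument "moves" is a list that holds one entry, the list of rows, each a list of 6 numbers: the shift along the world's x, y, z in mm, then the turn, a rotation vector about the world's x, y, z in degrees. A call has 1 to 12 rows; each row is the pose to reach, as a shift and turn from the pose commanded when the call began; what a row does not reach only later rows make up. A row lasts 1/8 s, in which the tool goes at most 62.5 mm and 10.7 degrees, less where a joint would pass 70% of its speed; a pose out of reach is approached as far as the arm can. A call with a gripper value outside its range is refused whole. "gripper" is the finger opening in mm, from 0 to 85.4, set as the call begins (left out, the last holds). The fingers move at their own pace and stop on an object; "grip_force" is the grip in N (left out, the last holds). Time passes only in rows, so rows that repeat a pose let the fingers close. It gives the time, the measured TCP pose, the force, the opening and the grip force at its end, in the units of the state.
- ctrl.observe(): the state, without advancing time (a new reading comes with each control period).
- cams.camera(name): name is "scene" or "top"; returns (picture, depth): 400x640x3 uint8, red, green, blue; 400x640 float32, mm along the optical axis (not along the pixel's ray), 0 where there is no reading.
- cams.camera_model(name): a dict with "vfov" (degrees; the focal length in pixels is half the picture's height over the tangent of half this angle, whatever the lens; pixels are square), "cx", "cy" (the principal point, pixels), "eye" and "orientation" of the camera in the world. Camera axes: x right, y up, looking along -z (the intrinsics and any distortion apply to the point x, -y, -z); pixel columns grow to the right and rows downward; lengths in mm; the calibration is good to about 2 mm. A picture is of the moment at which its call begins. camera_model takes no time and is no camera call.
- ctrl.hand_in(): hands the job in; it is judged then, once.
The state is a dict: "time": time; "joint_positions": joint angles; "dq": joint speeds; "effort": joint torques, N m; "ee_pos": TCP position; "tool_rot": TCP orientation; "force": force on the tool from outside, world axes, zero at the start; "wrist_torque": the same for the moment, N m; "opening": finger opening in mm; "finger_force": force on a finger pad.
Only numpy, scipy, OpenCV 4.12 (cv2) and the standard library are available. Lean on these libraries where they do the work, as an engineer would, in place of code of your own. Each camera call takes 0.05 s, during which the arm holds its last target. There are 200 camera calls.

## Working session

There is one attempt and no reset: what is moved stays moved. The work goes in short steps, Python scripts to look and compute and a tool call to move; the robot and the scene stay as the last step left them, time stands still between calls to the robot, and variables do not carry over. Pictures are saved under pics/ and viewed, at most 10 in all, crops included, and the job is handed in when it is done.

Besides the shell and the picture viewer there is one more tool, called after ">>>" as name([rows], argument=value, ...), one row to a line, values as JSON. carry_out: Moves the arm, as the interface text tells. Its arguments: {"type":"object","properties":{"moves":{"type":"array","items":{"type":"array","items":{"type":"array","items":{"type":"number"}}}},"gripper":{"type":"number"},"grip_force":{"type":"number"}},"required":["moves"]}

```bash
ls; mkdir -p pics; python3 - <<'E'
from bench import ctrl,cams
import cv2,numpy as np
for n in("scene","top"):
    p,d=cams.camera(n); cv2.imwrite(f"pics/{n}0.png",p[:,:,::-1]); np.savez(f"{n}0.npz",p=p,d=d)
    print(cams.camera_model(n))
print(ctrl.observe())
E
```

```text
pics
{'vfov': 52.06416298225962, 'cx': 319.292063266951, 'cy': 203.31419454798547, 'eye': array([147.39989868, 371.1402491 , 927.56443771]), 'orientation': array([ 0.6828109 ,  0.01660585, -2.40585143])}
{'vfov': 47.789016326659905, 'cx': 324.7503029814189, 'cy': 206.486071293416, 'eye': array([ 434.93154662, -165.02320021, 1215.86262137]), 'orientation': array([ 0.13894572,  0.05019375, -1.56379094])}
{'time': 0.1, 'joint_positions': array([-1.21198362e+00,  2.38736876e-01, -1.41479287e-02,  1.31917978e+00,
        2.24536275e-05,  1.57082437e+00]), 'dq': array([ 0.00058043, -0.00134334,  0.00075808, -0.00098067, -0.00018914,
       -0.00071304]), 'effort': array([-5.22490191e-04, -5.39721465e+01,  3.46998417e+01,  1.34587905e-02,
       -9.21436435e-05, -2.73983221e-05]), 'ee_pos': array([ 184.24291927, -491.23201923,  230.74203363]), 'tool_rot': array([-3.14032440e+00, -2.24180490e-05,  3.58784641e-01]), 'force': array([-0.02542782,  0.89280409, -0.60625683]), 'wrist_torque': array([0.01316968, 0.03297133, 0.00087975]), 'finger_force': 0.0, 'opening': 85.23590293178218}
```

View pics/scene0.png

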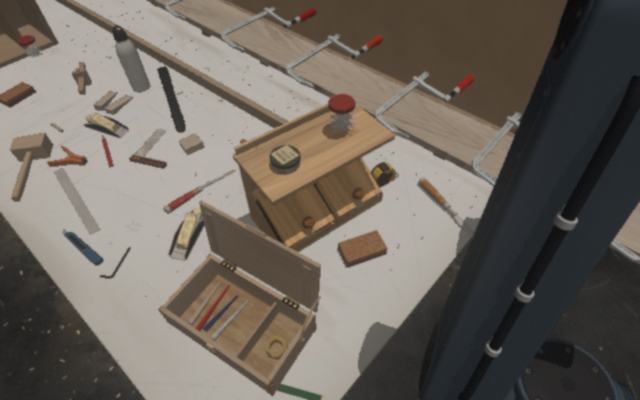

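View pics/top0.png

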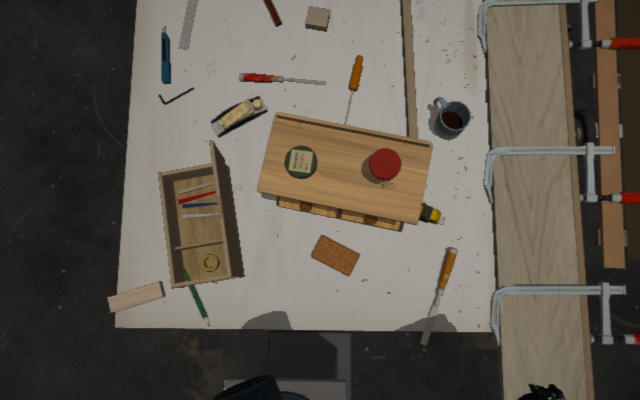

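```bash
cat > h.py <<'E'
import numpy as np,cv2
from bench import ctrl,cams
from scipy.spatial.transform import Rotation as R
def cloud(n,d):
    m=cams.camera_model(n); f=200/np.tan(np.radians(m["vfov"])/2)
    v,u=np.mgrid[:400,:640]
    P=np.stack([(u-m["cx"])/f*d,-(v-m["cy"])/f*d,-d],-1)
    W=P@R.from_euler("xyz",m["orientation"]).as_matrix().T+m["eye"]
    W[d==0]=np.nan
    return W
E
python3 - <<'E'
from h import *
t=np.load("top0.npz");s=np.load("scene0.npz")
T=cloud("top",t["d"]);S=cloud("scene",s["d"])
print("bench z",T[300,300],S[250,230] )
for nm,W,lo in(("top",T,(110,230,255,440)),("scene",S,(90,215,230,400))):
    Q=W[lo[0]:lo[1],lo[2]:lo[3]].reshape(-1,3); Q=Q[np.isfinite(Q[:,0])]
    Q=Q[abs(Q[:,2]-254)<7]
    r=cv2.minAreaRect(Q[:,:2].astype(np.float32)); print(nm,len(Q),np.median(Q[:,2]),r,cv2.boxPoints(r).round(1).tolist())
for c in((308,224),(358,193)):
    print(c)
    for v in range(c[1]-8,c[1]+9,2): print(" ".join("%d,%d,%d"%tuple(S[v,u]) for u in range(c[0]-8,c[0]+9,2)))
cv2.imwrite("pics/z.png",cv2.resize(s["p"][140:260,220:420,::-1],None,fx=4,fy=4,interpolation=2))
E
```

```text
bench z [354.29855871 -38.89181905   1.37081838] [643.16079091 143.30082145 147.18318362]
top 11025 254.68670373663952 ((655.8219604492188, -156.60760498046875), (356.836181640625, 181.0536346435547), 78.14307403564453) [[530.5999755859375, -312.6000061035156], [707.7999877929688, -349.79998779296875], [781.0999755859375, -0.6000000238418579], [603.9000244140625, 36.599998474121094]]
scene 6614 252.95469425365957 ((651.8269653320312, -156.07659912109375), (356.0411071777344, 183.21412658691406), 77.73402404785156) [[524.5, -310.6000061035156], [703.5, -349.5], [779.2000122070312, -1.600000023841858], [600.0999755859375, 37.29999923706055]]
(308, 224)
625,-62,86 623,-67,83 621,-72,80 616,-75,81 602,-68,100 609,-82,81 607,-87,77 603,-91,77 600,-95,75
622,-58,85 620,-63,82 605,-56,101 598,-57,107 594,-60,107 592,-65,104 590,-70,100 600,-87,75 597,-92,73
622,-57,77 617,-60,79 599,-51,103 594,-52,107 592,-58,102 590,-63,99 585,-65,101 585,-72,94 595,-89,69
617,-52,78 611,-54,81 597,-47,100 594,-52,97 589,-54,101 586,-58,99 581,-60,102 580,-66,96 591,-85,67
614,-49,75 611,-53,74 594,-45,97 589,-47,100 585,-50,99 582,-54,98 579,-58,97 582,-68,84 587,-80,67
609,-44,76 607,-49,72 594,-44,89 589,-46,92 585,-49,93 581,-52,93 580,-58,88 586,-72,67 584,-77,64
609,-43,68 604,-46,69 601,-50,68 597,-53,69 585,-49,84 590,-61,66 588,-66,62 584,-69,64 582,-75,59
603,-37,71 599,-41,71 597,-46,67 594,-49,66 592,-55,63 588,-58,62 585,-62,61 582,-67,59 579,-72,56
601,-35,65 598,-39,65 592,-41,68 591,-46,63 589,-52,60 585,-55,59 582,-60,57 586,-71,42 587,-79,33
(358, 193)Traceback (most recent call last):
  File "<stdin>", line 11, in <module>
  File "<stdin>", line 11, in <genexpr>
ValueError: cannot convert float NaN to integer
```

```bash
python3 - <<'E'
from h import *
s=np.load("scene0.npz");S=cloud("scene",s["d"])
C=R.from_euler("z",-12.05,degrees=True).as_matrix(); o=np.array([565.5,-137.5,0])
Q=(S-o)@C  # cabinet frame
a=np.radians(32); X=np.array([np.cos(a),0,np.sin(a)]);Z=np.array([-np.sin(a),0,np.cos(a)])
L=np.stack([Q@X,Q[...,1],Q@Z],-1)
for nm,y0,y1 in(("L",10,150),("R",-150,-10)):
    m=(Q[...,0]>8)&(Q[...,0]<110)&(Q[...,1]>y0)&(Q[...,1]<y1)&(Q[...,2]<200)&(Q[...,2]>40)
    h=L[m]; z0=np.median(h[:,2]); 
    f=h[abs(h[:,2]-z0)<6]
    c,_,_,_=np.linalg.lstsq(np.c_[f[:,:2],np.ones(len(f))],f[:,2],rcond=None); print(nm,len(f),"z0",z0,"plane",c,"rms",np.std(f@[-c[0],-c[1],1]))
    m=(L[...,2]>z0+17)&(L[...,2]<z0+45)&(Q[...,2]<180)&(Q[...,0]>-30)&(Q[...,0]<60)&(Q[...,1]>y0)&(Q[...,1]<y1)
    k=L[m]; print("knob pts",len(k),"min",k.min(0),"max",k.max(0)); 
    t=k[k[:,2]>z0+29]; print("top face",len(t),t.mean(0),t.min(0),t.max(0))
    vv,uu=np.where(m); print("px",uu.min(),uu.max(),vv.min(),vv.max())
    p=np.array([t[:,0].mean(),t[:,1].mean(),z0+24]); c=p[0]*X+p[2]*Z+np.array([0,p[1],0]); print("cab",c,"world",C@c+o)
cv2.imwrite("pics/z.png",cv2.resize(s["p"][140:260,220:420,::-1],None,fx=4,fy=4,interpolation=2))
b=C@Z; print(b)
E
```

```text
L 1860 z0 47.945612936482085 plane [-4.88986897e-02  5.03818222e-05  5.24781428e+01] rms 1.8105904901695915
knob pts 119 min [44.06074488 67.93029493 66.56679073] max [73.50653451 97.84877362 87.19085858]
top face 95 [58.18122093 83.63311868 81.70096981] [44.06074488 67.93029493 77.04256245] [72.21682508 96.41983044 87.19085858]
px 303 314 216 228
cab [11.21510737 83.63311868 91.84468986] world [593.92767663 -58.05099513  91.84468986]
R 1613 z0 45.03651522023585 plane [-1.76593987e-02 -4.21594259e-04  4.64944367e+01] rms 1.9353702515951845
knob pts 106 min [ 42.79267165 -96.73238232  63.29926293] max [ 72.84034658 -68.08334489  83.37872528]
top face 77 [ 57.33271315 -82.10081829  77.91952876] [ 43.80885278 -96.73238232  74.10709701] [ 71.31293654 -70.50624939  83.37872528]
px 353 364 188 198
cab [ 12.03711888 -82.10081829  88.92799446] world [ 560.13209622 -220.30472332   88.92799446]
[-0.51824291  0.1106287   0.8480481 ]
```

View pics/z.png

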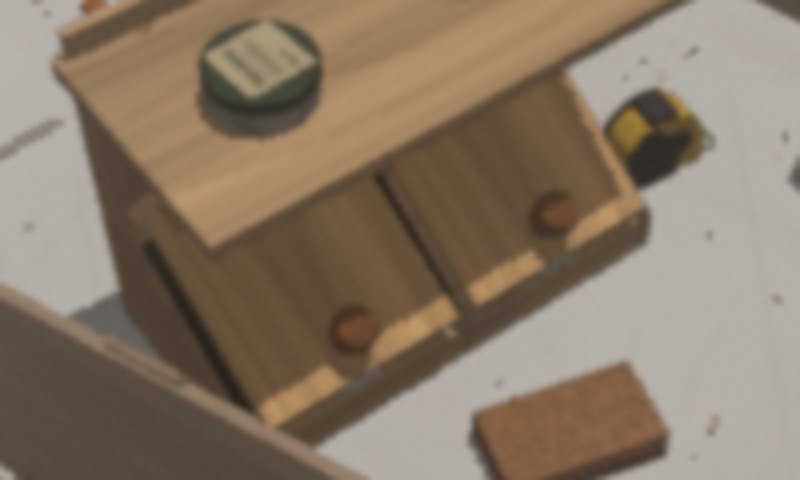

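```bash
cat >> h.py <<'E'
C=R.from_euler("z",-12.05,degrees=True).as_matrix(); o=np.array([565.5,-137.5,0])
def lidR(t=32):
    a=np.radians(t); Z=C@[-np.sin(a),0,np.cos(a)]; X=C@[np.cos(a),0,np.sin(a)]
    return X,C@[0,1,0],Z
def pose(side,up,t=32):  # TCP pos for grasp point 'up' mm above knob point
    l={"L":(58.2,83,72.5),"R":(57.5,-82.5,69.)}[side]
    X,Y,Z=lidR(); p=o+l[0]*X+l[1]*Y+l[2]*Z
    X,Y,Z=lidR(t)
    return p+Z*(up-19), R.from_matrix(np.c_[X,-Y,-Z])
def rel(side,up,t=32):
    s=ctrl.observe(); p,r=pose(side,up,t)
    w=(r*R.from_euler("xyz",s["tool_rot"]).inv()).as_rotvec(degrees=True)
    return (p-s["ee_pos"]).round(1),w.round(2),p.round(1)
E
python3 - <<'E'
from h import *
t=np.load("top0.npz");s=np.load("scene0.npz")
T=cloud("top",t["d"]);S=cloud("scene",s["d"])
for n,W in(("top",T),("scene",S)):
    m=(W[...,2]>150)&(W[...,1]>20)&(W[...,2]<290)
    vv,uu=np.where(m); k=W[m]
    k=k[(k[:,0]<800)&(k[:,0]>300)&(k[:,1]<250)]
    r=cv2.minAreaRect(k[k[:,2]>225][:,:2].astype(np.float32));print(n,len(k),cv2.boxPoints(r).round().tolist(),k[:,2].max())
for u in(10,80,140): print(rel("L",u))
print(rel("R",80))
E
```

```text
top 1541 [[418.0, 96.0], [439.0, -20.0], [738.0, 33.0], [718.0, 149.0]] 269.8294818563945
scene 4246 [[416.0, 97.0], [438.0, -22.0], [737.0, 32.0], [716.0, 151.0]] 266.72135322828944
(array([ 413.9,  431.6, -146. ]), array([  2.33, -32.34, -31.77]), array([598.2, -59.6,  84.7]))
(array([377.7, 439.4, -86.7]), array([  2.33, -32.34, -31.77]), array([561.9, -51.9, 144.1]))
(array([346.6, 446. , -35.8]), array([  2.33, -32.34, -31.77]), array([530.8, -45.2, 194.9]))
(array([344.4, 277.3, -90. ]), array([  2.33, -32.34, -31.77]), array([ 528.6, -214. ,  140.7]))
```

```bash
python3 - <<'E'
from h import *
for n in("top","scene"):
    W=cloud(n,np.load(n+"0.npz")["d"])
    k=W[(W[...,2]>60)&(W[...,2]<300)&(W[...,1]>-60)&(W[...,1]<300)]
    for x in range(380,740,30):
        q=k[abs(k[:,0]-x)<6]
        for lo,hi in((100,200),(235,280)):
            g=q[(q[:,2]>lo)&(q[:,2]<hi)]
            if len(g): print(n,x,lo,len(g),"y",g[:,1].min().round(),np.median(g[:,1]).round(),g[:,1].max().round())
E
```

```text
top 410 100 24 y 92.0 120.0 156.0
top 440 100 31 y 92.0 98.0 103.0
top 440 235 33 y 86.0 89.0 101.0
top 470 100 29 y 98.0 103.0 109.0
top 470 235 32 y 92.0 94.0 99.0
top 500 100 28 y 103.0 109.0 114.0
top 500 235 29 y 96.0 99.0 104.0
top 530 100 27 y 109.0 113.0 119.0
top 530 235 31 y 101.0 105.0 110.0
top 560 100 31 y 114.0 118.0 125.0
top 560 235 28 y 106.0 109.0 114.0
top 590 100 50 y -59.0 119.0 130.0
top 590 235 110 y -60.0 -35.0 121.0
top 620 100 26 y 124.0 130.0 135.0
top 620 235 262 y -60.0 -9.0 127.0
top 650 100 29 y 130.0 135.0 141.0
top 650 235 171 y -55.0 2.0 132.0
top 680 100 27 y 135.0 139.0 146.0
top 680 235 146 y -59.0 1.0 136.0
top 710 100 27 y 140.0 146.0 151.0
top 710 235 197 y -58.0 -18.0 142.0
scene 410 100 68 y 93.0 123.0 154.0
scene 440 100 116 y 102.0 108.0 114.0
scene 440 235 76 y 86.0 95.0 101.0
scene 470 100 127 y 105.0 111.0 118.0
scene 470 235 57 y 91.0 100.0 102.0
scene 500 100 127 y 110.0 116.0 123.0
scene 500 235 53 y 98.0 105.0 108.0
scene 530 100 118 y 115.0 121.0 128.0
scene 530 235 56 y 102.0 110.0 114.0
scene 560 100 114 y 120.0 126.0 134.0
scene 560 235 59 y 108.0 115.0 118.0
scene 590 100 130 y -60.0 131.0 138.0
scene 590 235 207 y -60.0 -23.0 124.0
scene 620 100 101 y 131.0 137.0 143.0
scene 620 235 224 y -60.0 3.0 129.0
scene 650 100 107 y -56.0 142.0 150.0
scene 650 235 208 y -55.0 -1.0 134.0
scene 680 100 241 y -59.0 144.0 157.0
scene 680 235 160 y -59.0 6.0 143.0
scene 710 100 146 y -27.0 4.0 159.0
scene 710 235 159 y -58.0 -7.0 145.0
```

>>> carry_out([
  [[30, 50, 0, 0.3, -4, -4], [60, 100, 0, 0.6, -8, -8], [92, 150, 0, 0.9, -12, -12], [124, 200, 0, 1.2, -16, -16], [155, 250, 0, 1.5, -20, -20], [186, 300, 0, 1.8, -24, -24], [217, 350, 0, 2, -28, -28], [245, 400, 0, 2.3, -32.3, -31.8], [290, 425, -10, 2.3, -32.3, -31.8], [340, 445, -30, 2.3, -32.3, -31.8], [346.6, 446, -35.8, 2.3, -32.3, -31.8], [346.6, 446, -35.8, 2.3, -32.3, -31.8]],
], gripper=60)

```text
time: 1.6
ee_pos: [524.3, -82.8, 194.0]
tool_rot: [-3.141, -0.555, -0.156]
force: [-0.2, 1.1, -0.2]
opening: 60.0
finger_force: 0.0
```

```bash
python3 - <<'E'
from h import *
p,d=cams.camera("scene"); cv2.imwrite("pics/a.png",cv2.resize(p[80:300,180:480,::-1],None,fx=2.5,fy=2.5))
s=ctrl.observe(); print(s["time"],s["ee_pos"],s["force"],s["joint_positions"],s["opening"])
for u in(140,60,30,0): print(rel("L",u))
E
```

```text
1.65 [523.97255967 -83.03825685 194.6540759 ] [-0.24114545 -0.38260114  0.86918429] [-1.57600669e-01 -9.11326383e-02 -6.58622477e-01  4.47890120e-01
  7.42713625e-04  3.14058317e+00] 59.951539015159305
(array([ 6.8, 37.8,  0.3]), array([-0.04, -0.17, -3.09]), array([530.8, -45.2, 194.9]))
(array([ 48.3,  29. , -67.6]), array([-0.04, -0.17, -3.09]), array([572.3, -54.1, 127.1]))
(array([ 63.9,  25.6, -93. ]), array([-0.04, -0.17, -3.09]), array([587.8, -57.4, 101.7]))
(array([  79.4,   22.3, -118.4]), array([-0.04, -0.17, -3.09]), array([603.4, -60.7,  76.2]))
```

View pics/a.png

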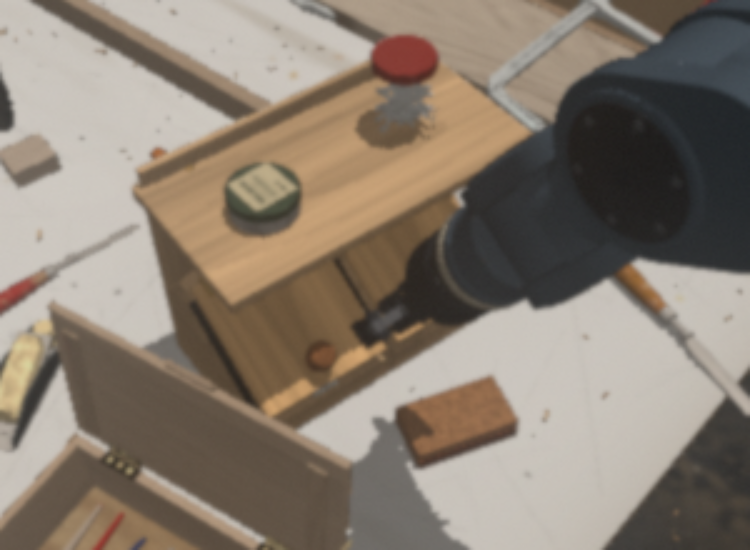

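>>> carry_out([
  [[-25, 0, 0, -5.2, 0.8, 8.5], [-50, 5, 0, -10.4, 1.6, 17], [-60, 10, 0, -15.6, 2.5, 25.5], [-60, 20, 0, -20.8, 3.3, 34], [-60, 30, 0, -26, 4.1, 42.5], [-60, 38, 0, -31.3, 4.9, 51], [-60, 38, 0, -36.5, 5.7, 59.5], [-60, 38, 0, -41.7, 6.6, 68], [-60, 38, 0, -46.9, 7.4, 76.5], [-60, 38, 0, -52.1, 8.2, 85], [-60, 38, 0, -57.3, 9, 93.5], [-60, 38, 0, -62.5, 9.8, 102]],
])

```text
time: 3.15
ee_pos: [464.0, -45.5, 196.1]
tool_rot: [2.65, 0.268, 1.876]
force: [-0.1, 0.1, -0.5]
opening: 59.9
finger_force: 0.0
```

```bash
sed -i 's/np.c_\[X,-Y,-Z\]/np.c_[-X,Y,-Z]/' h.py; python3 - <<'E'
from h import *
s=ctrl.observe(); print(s["time"],s["ee_pos"],s["tool_rot"],s["joint_positions"])
for u in(140,60,30,0): print(rel("L",u))
E
```

```text
3.15 [463.98439443 -45.53460927 196.14329972] [2.64951635 0.26757334 1.87626808] [-0.06873597 -0.21525216 -0.74689874  0.48590209 -0.04421184  1.11646217]
(array([66.8,  0.3, -1.2]), array([-31.02,   5.5 ,  47.62]), array([530.8, -45.2, 194.9]))
(array([108.3,  -8.5, -69. ]), array([-31.02,   5.5 ,  47.62]), array([572.3, -54.1, 127.1]))
(array([123.8, -11.9, -94.5]), array([-31.02,   5.5 ,  47.62]), array([587.8, -57.4, 101.7]))
(array([ 139.4,  -15.2, -119.9]), array([-31.02,   5.5 ,  47.62]), array([603.4, -60.7,  76.2]))
```

>>> carry_out([
  [[0, 0, 0, -5.2, 0.9, 8], [0, 0, 0, -10.4, 1.8, 16], [15, 0, 0, -15.6, 2.8, 24], [30, 0, 0, -20.8, 3.7, 32], [50, 0, 0, -26, 4.6, 40], [66.8, 0.3, -1.2, -31, 5.5, 47.6], [87, -4, -35, -31, 5.5, 47.6], [105, -8, -64, -31, 5.5, 47.6], [113.5, -9.6, -77.5, -31, 5.5, 47.6], [113.5, -9.6, -77.5, -31, 5.5, 47.6]],
])

```text
time: 4.4
ee_pos: [577.5, -55.3, 117.5]
tool_rot: [3.139, 0.556, 2.924]
force: [-0.7, -0.9, -0.1]
opening: 59.9
finger_force: 0.0
```

```bash
python3 - <<'E'
from h import *
p,d=cams.camera("scene"); cv2.imwrite("pics/b.png",cv2.resize(p[150:260,240:400,::-1],None,fx=4.5,fy=4.5,interpolation=2))
s=ctrl.observe(); print(s["time"],s["ee_pos"],s["tool_rot"],s["joint_positions"],s["force"])
for u in(50,20,0): print(rel("L",u))
E
```

```text
4.45 [577.70074848 -55.12006269 118.28477927] [3.13894494 0.55682507 2.92433151] [-0.04996545  0.09457807 -0.70941167  0.21589269 -0.08549591  0.14236059] [ 0.73722077 -0.18713758  1.27542428]
(array([-0.2, -0.1,  0.3]), array([-0.15, -0.07,  0.32]), array([577.5, -55.2, 118.6]))
(array([ 15.3,  -3.4, -25.1]), array([-0.15, -0.07,  0.32]), array([593. , -58.5,  93.2]))
(array([ 25.7,  -5.6, -42.1]), array([-0.15, -0.07,  0.32]), array([603.4, -60.7,  76.2]))
```

View pics/b.png

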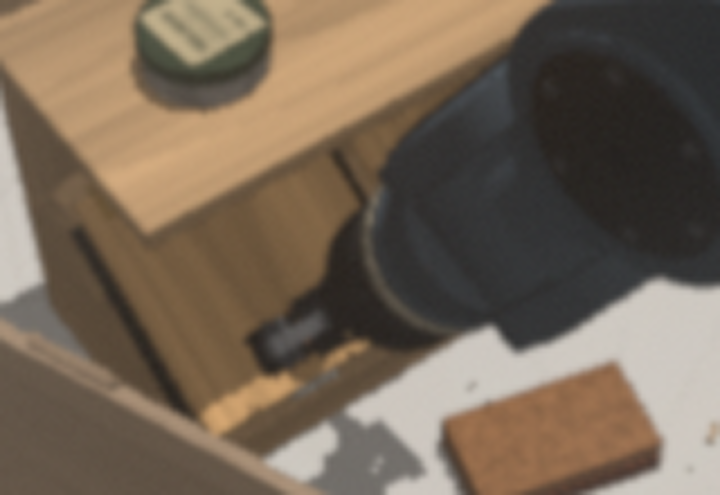

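>>> carry_out([
  [[6, -1.3, -10, 0, 0, 0], [12, -2.6, -20, 0, 0, 0], [18, -3.9, -29, 0, 0, 0], [22, -4.8, -36, 0, 0, 0], [24.5, -5.3, -40, 0, 0, 0], [24.5, -5.3, -40, 0, 0, 0]],
])

```text
time: 5.2
ee_pos: [602.9, -59.8, 77.4]
tool_rot: [3.139, 0.557, 2.925]
force: [-0.2, 0.1, 0.7]
opening: 59.9
finger_force: 0.0
```

>>> carry_out([
  [[0, 0, 0, 0, 0, 0], [0, 0, 0, 0, 0, 0], [0, 0, 0, 0, 0, 0], [0, 0, 0, 0, 0, 0], [0, 0, 0, 0, 0, 0]],
], gripper=20, grip_force=50)

```text
time: 5.82
ee_pos: [602.4, -61.6, 78.4]
tool_rot: [-3.141, 0.558, 2.924]
force: [-5.4, -8.2, 4.4]
opening: 28.3
finger_force: 48.8
```

```bash
cat >>h.py <<'E'
def st():
    s=ctrl.observe(); X,Y,Z=lidR(); print("t",s["time"],"op",round(s["opening"],1),"ff",round(s["finger_force"],1),"ee",s["ee_pos"].round(1),"F world",s["force"].round(1),"F lid xyz",[round(float(s["force"]@a),1) for a in(X,Y,Z)],"tq",s["wrist_torque"].round(2),"posZ",round(float(s["ee_pos"]@Z),1))
E
python3 -c "
from h import *
st();st()"
```

```text
t 5.825 op 28.3 ff 48.8 ee [602.4 -61.6  78.4] F world [-5.4 -8.2  4.4] F lid xyz [-0.7, -9.1, 5.6] tq [-1.35  0.91 -0.87] posZ -252.5
t 5.825 op 28.3 ff 48.8 ee [602.4 -61.6  78.4] F world [-5.4 -8.2  4.4] F lid xyz [-0.7, -9.1, 5.6] tq [-1.35  0.91 -0.87] posZ -252.5
```

>>> carry_out([
  [[-0.4, -1.8, 0, 0, 0, 0], [-0.9, -1.7, 0.8, 0, 0, 0], [-1.4, -1.6, 1.7, 0, 0, 0], [-2, -1.5, 2.5, 0, 0, 0], [-2, -1.5, 2.5, 0, 0, 0]],
])

```text
time: 6.45
ee_pos: [601.7, -61.5, 81.0]
tool_rot: [3.139, 0.559, 2.925]
force: [2.9, -3.6, -1.4]
opening: 28.4
finger_force: 49.5
```

```bash
python3 -c "
from h import *
st()"
```

```text
t 6.45 op 28.4 ff 49.5 ee [601.7 -61.5  81. ] F world [ 2.9 -3.6 -1.4] F lid xyz [2.3, -2.9, -3.1] tq [-0.48  0.16 -0.23] posZ -249.9
```

>>> carry_out([
  [[-0.9, -0.3, 1, 0, 0, 0], [-1.3, -0.2, 2, 0, 0, 0], [-1.8, -0.1, 3, 0, 0, 0], [-2.1, 0, 3.4, 0, 0, 0], [-2.1, 0, 3.4, 0, 0, 0]],
])

```text
time: 7.08
ee_pos: [600.7, -61.4, 85.1]
tool_rot: [3.138, 0.56, 2.925]
force: [8.2, -2.3, -2.3]
opening: 28.7
finger_force: 49.7
```

```bash
python3 -c "
from h import *
st()"
```

```text
t 7.075 op 28.7 ff 49.7 ee [600.7 -61.4  85.1] F world [ 8.2 -2.3 -2.3] F lid xyz [6.0, -0.6, -6.5] tq [-0.12 -0.27 -0.02] posZ -245.9
```

>>> carry_out([
  [[-0.4, 0.1, 1.2, 0.2, 1, 0], [-0.8, 0.2, 2.5, 0.4, 2, 0], [-1.3, 0.3, 3.8, 0.7, 3, 0], [-1.8, 0.4, 5, 0.9, 4, 0], [-1.8, 0.4, 5, 0.9, 4, 0]],
])

```text
time: 7.7
ee_pos: [598.7, -60.9, 89.9]
tool_rot: [3.138, 0.488, 2.925]
force: [7.0, -2.1, -1.4]
opening: 28.3
finger_force: 50.4
```

```bash
python3 -c "
from h import *
st()"
```

```text
t 7.7 op 28.3 ff 50.4 ee [598.7 -60.9  89.9] F world [ 7.  -2.1 -1.4] F lid xyz [5.4, -0.6, -5.1] tq [-0.2  -0.54  0.01] posZ -240.8
```

>>> carry_out([
  [[1.5, -0.3, -2.8, -0.3, -1.5, 0], [3, -0.6, -5.5, -0.6, -3, 0], [4.5, -0.9, -8, -0.9, -4.2, 0], [6, -1.2, -10.3, -1, -5, 0], [6, -1.2, -10.3, -1, -5, 0], [6, -1.2, -10.3, -1, -5, 0]],
])

```text
time: 8.45
ee_pos: [602.6, -61.8, 78.6]
tool_rot: [3.136, 0.574, 2.925]
force: [-4.0, 1.1, 5.4]
opening: 28.2
finger_force: 51.7
```

```bash
python3 -c "
from h import *
st()"
```

```text
t 8.45 op 28.2 ff 51.7 ee [602.6 -61.8  78.6] F world [-4.   1.1  5.4] F lid xyz [-0.6, 0.2, 6.8] tq [0.19 0.68 0.05] posZ -252.5
```

>>> carry_out([
  [[0.4, -0.1, -0.6, 0, 0, 0], [0.7, -0.1, -1.2, 0, 0, 0], [1, -0.2, -1.7, 0, 0, 0], [1, -0.2, -1.7, 0, 0, 0]],
])

```text
time: 8.95
ee_pos: [603.1, -61.9, 77.0]
tool_rot: [3.136, 0.574, 2.925]
force: [-11.5, 2.6, 13.3]
opening: 28.2
finger_force: 52.5
```

```bash
python3 -c "
from h import *
st()"
```

```text
t 8.95 op 28.2 ff 52.5 ee [603.1 -61.9  77. ] F world [-11.5   2.6  13.3] F lid xyz [-2.9, 0.2, 17.5] tq [ 0.24  1.06 -0.01] posZ -254.1
```

>>> carry_out([
  [[-0.6, 0.1, 1, 0, 0, 0], [-1.2, 0.2, 2, 0, 0, 0], [-1.8, 0.4, 2.9, 0, 0, 0], [-2.3, 0.5, 3.8, 0, 0, 0], [-2.3, 0.5, 3.8, 0, 0, 0]],
])

```text
time: 9.57
ee_pos: [602.0, -61.7, 80.7]
tool_rot: [3.136, 0.575, 2.924]
force: [2.9, 1.8, -2.8]
opening: 28.3
finger_force: 50.4
```

```bash
python3 -c "
from h import *
st()"
```

```text
t 9.575 op 28.3 ff 50.4 ee [602.  -61.7  80.7] F world [ 2.9  1.8 -2.8] F lid xyz [0.6, 2.4, -3.6] tq [0.45 0.41 0.28] posZ -250.3
```

>>> carry_out([
  [[-0.4, 0.1, 0.8, 0, 0, 0], [-0.8, 0.2, 1.5, 0, 0, 0], [-1, 0.2, 2, 0, 0, 0], [-1, 0.2, 2, 0, 0, 0]],
])

```text
time: 10.07
ee_pos: [601.4, -61.6, 83.1]
tool_rot: [3.136, 0.576, 2.924]
force: [7.6, 2.4, -3.9]
opening: 28.3
finger_force: 50.2
```

```bash
python3 -c "
from h import *
st()"
```

```text
t 10.075 op 28.3 ff 50.2 ee [601.4 -61.6  83.1] F world [ 7.6  2.4 -3.9] F lid xyz [3.8, 3.9, -6.9] tq [0.56 0.26 0.27] posZ -248.0
```

>>> carry_out([
  [[-0.5, 0.1, 1.2, 0.2, 1, 0], [-1, 0.2, 2.4, 0.4, 2, 0], [-1.5, 0.3, 3.5, 0.6, 2.8, 0], [-1.5, 0.3, 3.5, 0.6, 2.8, 0]],
])

```text
time: 10.58
ee_pos: [599.9, -61.3, 86.6]
tool_rot: [3.136, 0.526, 2.924]
force: [4.4, 3.1, -1.6]
opening: 28.3
finger_force: 50.5
```

```bash
python3 -c "
from h import *
st()"
```

```text
t 10.575 op 28.3 ff 50.5 ee [599.9 -61.3  86.6] F world [ 4.4  3.1 -1.6] F lid xyz [2.3, 3.9, -3.3] tq [ 0.55 -0.    0.39] posZ -244.2
```

>>> carry_out([
  [[1.5, -0.3, -3, -0.2, -1, 0], [3, -0.6, -6, -0.4, -2, 0], [4.5, -1, -8.9, -0.6, -2.8, 0], [4.8, -1, -9.3, -0.6, -2.8, 0], [5, -1.1, -9.7, -0.6, -2.8, 0], [5, -1.1, -9.7, -0.6, -2.8, 0]],
])

```text
time: 11.32
ee_pos: [603.2, -61.9, 76.7]
tool_rot: [3.136, 0.574, 2.925]
force: [-12.3, 5.7, 13.5]
opening: 28.4
finger_force: 52.7
```

>>> carry_out([
  [[0.2, 0, -0.3, 0, 0, 0], [0.2, 0, -0.3, 0, 0, 0]],
])

```text
time: 11.58
ee_pos: [603.3, -62.0, 76.4]
tool_rot: [3.136, 0.574, 2.925]
force: [-12.0, 6.7, 13.0]
opening: 28.0
finger_force: 52.7
```

```bash
python3 -c "
from h import *
st()"
```

```text
t 11.575 op 28.0 ff 52.7 ee [603.3 -62.   76.4] F world [-12.    6.7  13. ] F lid xyz [-4.3, 4.0, 18.0] tq [0.83 0.96 0.43] posZ -254.8
```

>>> carry_out([
  [[0.2, 0, -0.3, 0, 0, 0], [0.3, -0.1, -0.5, 0, 0, 0]],
])

```text
time: 11.82
ee_pos: [603.6, -62.1, 75.3]
tool_rot: [3.136, 0.574, 2.925]
force: [-0.8, 5.7, -2.2]
opening: 28.6
finger_force: 51.0
```

>>> carry_out([
  [[0.2, 0, -0.3, 0, 0, 0], [0.3, -0.1, -0.5, 0, 0, 0]],
])

```text
time: 12.08
ee_pos: [603.9, -62.2, 74.1]
tool_rot: [3.136, 0.572, 2.925]
force: [-2.0, 6.0, -3.6]
opening: 28.6
finger_force: 50.6
```

```bash
python3 -c "
from h import *
st()"
```

```text
t 12.075 op 28.6 ff 50.6 ee [603.9 -62.2  74.1] F world [-2.   6.  -3.6] F lid xyz [-4.6, 5.5, -1.4] tq [1.14 0.9  0.58] posZ -257.0
```

>>> carry_out([
  [[-0.5, 0.1, 0.8, 0, 0, 0], [-1, 0.2, 1.6, 0, 0, 0], [-1.3, 0.3, 2.1, 0, 0, 0], [-1.3, 0.3, 2.1, 0, 0, 0]],
])

```text
time: 12.58
ee_pos: [603.5, -62.0, 75.4]
tool_rot: [3.136, 0.572, 2.925]
force: [15.2, 3.0, -24.2]
opening: 28.6
finger_force: 51.4
```

```bash
python3 -c "
from h import *
st()"
```

```text
t 12.575 op 28.6 ff 51.4 ee [603.5 -62.   75.4] F world [ 15.2   3.  -24.2] F lid xyz [-0.7, 6.1, -28.1] tq [0.96 0.19 0.59] posZ -255.7
```

>>> carry_out([
  [[0.8, -0.2, -1.3, 0, 0, 0], [0.8, -0.2, -1.3, 0, 0, 0], [0.8, -0.2, -1.3, 0, 0, 0]],
])

```text
time: 12.95
ee_pos: [603.7, -62.1, 74.5]
tool_rot: [3.136, 0.572, 2.925]
force: [5.1, 4.4, -11.7]
opening: 28.4
finger_force: 53.4
```

```bash
python3 -c "
from h import *
st()"
```

```text
t 12.95 op 28.4 ff 53.4 ee [603.7 -62.1  74.5] F world [  5.1   4.4 -11.7] F lid xyz [-2.8, 5.4, -12.1] tq [0.98 0.65 0.62] posZ -256.5
```

>>> carry_out([
  [[0.6, -0.1, -0.9, 0, 0, 0], [0.6, -0.1, -0.9, 0, 0, 0]],
])

```text
time: 13.2
ee_pos: [604.0, -62.1, 73.9]
tool_rot: [3.136, 0.572, 2.925]
force: [-3.1, 5.3, -0.9]
opening: 28.1
finger_force: 54.1
```

>>> carry_out([
  [[0, 0, 0, 0, 0, 0], [0, 0, 0, 0, 0, 0], [0, 0, 0, 0, 0, 0], [0, 0, 0, 0, 0, 0]],
], gripper=60)

```text
time: 13.7
ee_pos: [605.4, -62.8, 75.2]
tool_rot: [3.137, 0.575, 2.924]
force: [0.1, -0.1, -0.1]
opening: 59.7
finger_force: 0.0
```

>>> carry_out([
  [[-5, 1.1, 8.5, 0, 0, 0], [-15, 3.3, 25, 0, 0, 0], [-31, 6.6, 51, 0, 0, 0], [-41, 8.8, 68, 0, 0, 0], [-41, 8.8, 68, 0, 0, 0]],
])

```text
time: 14.32
ee_pos: [564.6, -53.8, 145.2]
tool_rot: [3.136, 0.578, 2.924]
force: [0.8, -0.1, -0.7]
opening: 60.3
finger_force: 0.0
```

```bash
python3 - <<'E'
from h import *
st()
p,d=cams.camera("scene"); W=cloud("scene",d); a=np.radians(32)
Q=(W-o)@C; zz=Q@[-np.sin(a),0,np.cos(a)]
W0=cloud("scene",np.load("scene0.npz")["d"]); Q0=(W0-o)@C; z0=Q0@[-np.sin(a),0,np.cos(a)]
for nm,z in(("before",z0),("now",zz)):
  for y0 in(40,110):
    print(nm,y0,np.nanmedian(z[(Q0[...,0]>8)&(Q0[...,0]<30)&(abs(Q0[...,1]-y0)<12)&(abs(z0-48)<7)]))
for u in(100,50,2): print(rel("R",u))
E
```

```text
t 14.325 op 60.3 ff 0.0 ee [564.6 -53.8 145.2] F world [ 0.8 -0.1 -0.7] F lid xyz [0.3, 0.1, -1.0] tq [ 0.12  0.47 -0.02] posZ -175.4
before 40 50.12580796949923
before 110 50.12600457945149
now 40 264.8641149622734
now 110 42.06439377466338
(array([ -46.3, -157.9,   13.6]), array([-0.04,  1.08,  0.24]), array([ 518.2, -211.8,  157.7]))
(array([ -20.4, -163.5,  -28.8]), array([-0.04,  1.08,  0.24]), array([ 544.1, -217.3,  115.3]))
(array([   4.5, -168.8,  -69.5]), array([-0.04,  1.08,  0.24]), array([ 569. , -222.6,   74.6]))
```

>>> carry_out([
  [[-46, -40, 14, 0, 0.5, 0], [-46, -100, 14, 0, 1, 0.2], [-46.5, -159, 13.6, 0, 1.1, 0.2], [-30, -163, -13, 0, 1.1, 0.2], [-20.5, -164.5, -29, 0, 1.1, 0.2], [-20.5, -164.5, -29, 0, 1.1, 0.2]],
])

```text
time: 15.12
ee_pos: [542.9, -218.3, 111.5]
tool_rot: [3.14, 0.552, 2.929]
force: [0.4, 1.0, -1.2]
opening: 59.8
finger_force: 0.0
```

>>> carry_out([
  [[6, -1.3, -10, 0, 0, 0], [12, -2.6, -20, 0, 0, 0], [18, -3.9, -29, 0, 0, 0], [22, -4.8, -36, 0, 0, 0], [24.5, -5.3, -40, 0, 0, 0], [24.5, -5.3, -40, 0, 0, 0]],
])

```text
time: 15.88
ee_pos: [568.2, -223.6, 73.7]
tool_rot: [3.141, 0.556, 2.93]
force: [-0.1, -0.1, 0.8]
opening: 59.9
finger_force: 0.0
```

>>> carry_out([
  [[0, 0, 0, 0, 0, 0], [0, 0, 0, 0, 0, 0], [0, 0, 0, 0, 0, 0], [0, 0, 0, 0, 0, 0], [0, 0, 0, 0, 0, 0]],
], gripper=20, grip_force=50)

```text
time: 16.5
ee_pos: [568.1, -224.1, 74.4]
tool_rot: [-3.141, 0.556, 2.93]
force: [-5.4, -2.5, 4.9]
opening: 28.5
finger_force: 48.9
```

```bash
python3 -c "
from h import *
st()"
```

```text
t 16.5 op 28.5 ff 48.9 ee [ 568.1 -224.1   74.4] F world [-5.4 -2.5  4.9] F lid xyz [-1.5, -3.6, 6.7] tq [-0.51  0.78 -0.34] posZ -256.1
```

>>> carry_out([
  [[-0.3, -0.4, 0.5, 0, 0, 0], [-0.6, -0.3, 1, 0, 0, 0], [-0.8, -0.3, 1.3, 0, 0, 0], [-0.8, -0.3, 1.3, 0, 0, 0]],
])

```text
time: 17.0
ee_pos: [567.8, -224.0, 75.5]
tool_rot: [3.141, 0.556, 2.93]
force: [3.0, -3.3, -1.7]
opening: 28.6
finger_force: 49.5
```

```bash
python3 -c "
from h import *
st()"
```

```text
t 17.0 op 28.6 ff 49.5 ee [ 567.8 -224.    75.5] F world [ 3.  -3.3 -1.7] F lid xyz [2.1, -2.6, -3.4] tq [-0.32  0.26 -0.25] posZ -255.0
```

>>> carry_out([
  [[-0.3, 0, 0.5, 0, 0, 0], [-0.5, 0.1, 0.9, 0, 0, 0], [-0.5, 0.1, 0.9, 0, 0, 0]],
])

```text
time: 17.38
ee_pos: [567.4, -224.0, 76.6]
tool_rot: [3.141, 0.557, 2.93]
force: [5.3, -4.0, -1.4]
opening: 28.7
finger_force: 49.5
```

```bash
python3 -c "
from h import *
st()"
```

```text
t 17.375 op 28.7 ff 49.5 ee [ 567.4 -224.    76.6] F world [ 5.3 -4.  -1.4] F lid xyz [4.4, -2.8, -4.3] tq [-0.33  0.1  -0.28] posZ -253.8
```

>>> carry_out([
  [[-0.4, 0.1, 0.9, 0.2, 0.8, 0], [-0.8, 0.2, 1.7, 0.3, 1.5, 0], [-0.8, 0.2, 1.7, 0.3, 1.5, 0]],
])

```text
time: 17.75
ee_pos: [566.5, -223.8, 78.3]
tool_rot: [-3.141, 0.53, 2.931]
force: [3.1, -3.0, -2.0]
opening: 28.4
finger_force: 49.8
```

>>> carry_out([
  [[-0.4, 0.1, 1, 0.2, 0.8, 0], [-0.8, 0.2, 2, 0.3, 1.5, 0], [-1.2, 0.3, 3, 0.5, 2.3, 0], [-1.6, 0.4, 4, 0.6, 3, 0], [-1.6, 0.4, 4, 0.6, 3, 0]],
])

```text
time: 18.38
ee_pos: [564.7, -223.4, 82.2]
tool_rot: [-3.14, 0.476, 2.931]
force: [3.6, -3.4, 0.0]
opening: 28.4
finger_force: 50.0
```

```bash
python3 -c "
from h import *
st()"
```

```text
t 18.375 op 28.4 ff 50.0 ee [ 564.7 -223.4   82.2] F world [ 3.6 -3.4  0. ] F lid xyz [3.6, -2.6, -2.2] tq [-0.55 -0.34 -0.33] posZ -247.7
```

>>> carry_out([
  [[1.2, -0.3, -2.5, -0.3, -1.5, 0], [2.4, -0.6, -5, -0.6, -3, 0], [3.6, -0.9, -7.5, -0.9, -4.5, 0], [4, -1.1, -8.5, -0.9, -4.5, 0], [4.2, -1.1, -8.8, -0.9, -4.5, 0], [4.2, -1.1, -8.8, -0.9, -4.5, 0]],
])

```text
time: 19.12
ee_pos: [568.3, -224.1, 73.9]
tool_rot: [3.141, 0.557, 2.93]
force: [-8.7, -0.9, 15.3]
opening: 27.7
finger_force: 51.8
```

>>> carry_out([
  [[0.2, 0, -0.3, 0, 0, 0], [0.3, -0.1, -0.5, 0, 0, 0]],
])

```text
time: 19.38
ee_pos: [568.7, -224.2, 72.6]
tool_rot: [3.141, 0.556, 2.93]
force: [4.6, -2.7, -5.4]
opening: 28.6
finger_force: 49.7
```

```bash
python3 -c "
from h import *
st()"
```

```text
t 19.375 op 28.6 ff 49.7 ee [ 568.7 -224.2   72.6] F world [ 4.6 -2.7 -5.4] F lid xyz [1.5, -1.7, -7.3] tq [-0.4  -0.03 -0.23] posZ -258.0
```

>>> carry_out([
  [[-0.15, 0, 0.25, 0, 0, 0], [-0.3, 0.1, 0.5, 0, 0, 0], [-0.3, 0.1, 0.5, 0, 0, 0], [-0.3, 0.1, 0.5, 0, 0, 0]],
])

```text
time: 19.88
ee_pos: [568.7, -224.2, 72.3]
tool_rot: [3.141, 0.555, 2.93]
force: [7.8, -4.0, -8.6]
opening: 28.5
finger_force: 50.2
```

```bash
python3 -c "
from h import *
st()"
```

```text
t 19.875 op 28.5 ff 50.2 ee [ 568.7 -224.2   72.3] F world [ 7.8 -4.  -8.6] F lid xyz [2.6, -2.3, -11.7] tq [-0.5  -0.22 -0.29] posZ -258.2
```

>>> carry_out([
  [[-0.1, 0, 0.2, 0, 0, 0], [-0.1, 0, 0.2, 0, 0, 0], [-0.1, 0, 0.2, 0, 0, 0]],
])

```text
time: 20.25
ee_pos: [568.6, -224.2, 72.4]
tool_rot: [3.141, 0.555, 2.93]
force: [10.0, -4.3, -10.6]
opening: 28.4
finger_force: 50.3
```

```bash
python3 -c "
from h import *
st()"
```

```text
t 20.25 op 28.4 ff 50.3 ee [ 568.6 -224.2   72.4] F world [ 10.   -4.3 -10.6] F lid xyz [3.4, -2.1, -14.6] tq [-0.49 -0.31 -0.31] posZ -258.1
```

>>> carry_out([
  [[0.4, -0.1, -0.6, 0, 0, 0], [0.7, -0.1, -1.1, 0, 0, 0], [0.7, -0.1, -1.1, 0, 0, 0]],
])

```text
time: 20.62
ee_pos: [568.9, -224.3, 71.8]
tool_rot: [3.141, 0.555, 2.93]
force: [1.1, -3.0, -1.7]
opening: 28.5
finger_force: 51.3
```

>>> carry_out([
  [[0, 0, 0, 0, 0, 0], [0, 0, 0, 0, 0, 0], [0, 0, 0, 0, 0, 0], [0, 0, 0, 0, 0, 0]],
], gripper=60)

```text
time: 21.12
ee_pos: [569.2, -224.3, 72.2]
tool_rot: [3.141, 0.556, 2.93]
force: [0.2, -0.3, -0.0]
opening: 60.0
finger_force: 0.0
```

>>> carry_out([
  [[-5, 1.1, 8.5, 0, 0, 0], [-15, 3.3, 25, 0, 0, 0], [-31, 6.6, 51, 0, 0, 0], [-50, 10, 80, 0, 0, 0], [-90, 10, 100, 0, 0, 0], [-150, 10, 110, 0, 0, 0], [-200, 10, 110, 0, 0, 0], [-240, -20, 110, 0, 0, 0], [-240, -70, 110, 0, 0, 0], [-240, -120, 110, 0, 0, 0], [-240, -120, 110, 0, 0, 0]],
])

```text
time: 22.5
ee_pos: [329.0, -347.7, 183.0]
tool_rot: [-3.14, 0.557, 2.928]
force: [-0.0, -0.3, -0.7]
opening: 60.5
finger_force: 0.0
```

```bash
python3 - <<'E'
from h import *
st()
p,d=cams.camera("scene"); W=cloud("scene",d); a=np.radians(32)
cv2.imwrite("pics/end.png",cv2.resize(p[80:300,180:480,::-1],None,fx=2.5,fy=2.5))
Q=(W-o)@C; zz=Q@[-np.sin(a),0,np.cos(a)]
W0=cloud("scene",np.load("scene0.npz")["d"]); Q0=(W0-o)@C; z0=Q0@[-np.sin(a),0,np.cos(a)]
for nm,z in(("before",z0),("now",zz)):
  for y0 in(40,120,-50,-120):
    print(nm,y0,np.nanmedian(z[(Q0[...,0]>8)&(Q0[...,0]<30)&(abs(Q0[...,1]-y0)<12)&(abs(z0-48)<7)]))
E
```

```text
t 22.5 op 60.5 ff 0.0 ee [ 329.  -347.7  183. ] F world [-0.  -0.3 -0.7] F lid xyz [-0.4, -0.3, -0.6] tq [0.14 0.5  0.02] posZ -53.8
before 40 50.12580796949923
before 120 49.88068306749645
before -50 45.51687073587442
before -120 45.63887885343747
now 40 41.877511779461265
now 120 42.56652525872356
now -50 42.26100632314858
now -120 42.040258727928006
```

View pics/end.png

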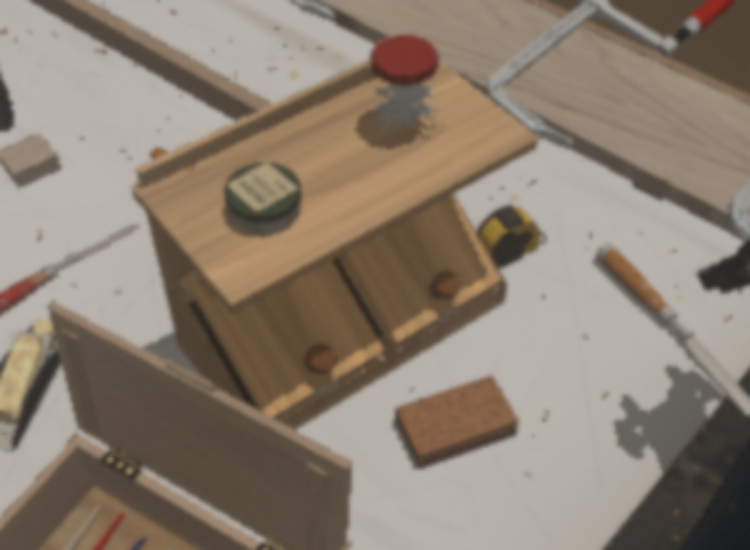

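Both lids sit flush at the same height (42 mm in lid coordinates). The knobs at (320,358) and (445,286) are free, and the jar, tin, block and tape are where they were.

```bash
python3 -c "
from bench import ctrl
print(ctrl.hand_in())"
```

```text
the job is handed in; nothing more can be done
None
```

Both lids were loose; I pressed each until its catch snapped, left first, and each then held a 12–15 N tug. One left-lid tug briefly reached 28 N, over the 25 N limit, but the catch held. The knobs are released, nothing else looks disturbed, and the job was handed in at about 22.5 s.

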